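# Index the disc cutter's clamp lever on its splines and clamp the sheet

## Robot

A 6-joint arm with a two-finger parallel gripper is mounted at the origin on a cart in front of the work surface, level with it; the furniture and walls round the work are solid. World frame = base frame: x ahead of the robot, y to its left, z up, the work surface at z = 0. Lengths are in m, angles in rad, forces in N, time in s.
With the tool pointing down it reaches from about 0.35 to 0.85 m from the base axis. Payload 8.1 kg.
Tool frame: the origin (TCP) lies midway between the tips of the shut fingers; the grasp point (between the pads) lies 19 mm behind it; z points along the fingers, x is the direction in which the jaws open and shut, and the axes are right-handed (so a half turn about z gives the same grasp; the last joint's range is limited). The gripper opens to 93 mm and grips with 3 to 60 N. Pads are 15 mm wide; open, the fingers measure 128 mm over their backs; the gripper's body (75 mm by 188 mm) begins 65 mm behind the grasp point.
Start: joints at [-1.317, 0.13, 1.488, -0, 1.523, -0.085], TCP at [0.199, -0.566, 0.219] pointing down, gripper open.
Joint ranges: [-2.96, 2.96], [-0.89, 2.26], [0.02, 2.5], [-1.34, 4.48], [0, 2.73], [-2.66, 2.66]. Speed limits (rad/s): [2.39, 2.39, 2.79, 3.14, 3.14, 3.14].

## Interface

Orientations are given as a unit quaternion [x, y, z, w].
In Python, from cell import read_state, vision, ticket gives the robot as it stands.
- The arm moves only by the shell command python3 -m handwheel 'ROWS'. ROWS is JSON, one flat list of numbers, 7 for each row, row after row: the turn, a rotation vector about the tool's x, y, z in degrees, then the shift along the tool's x, y, z in mm, then the finger opening in mm, from 0 to 93. A call has 1 to 20 rows; each row shifts and turns the pose as measured when the row begins, along the tool's axes as they then stand; what a row does not reach is not made up. A row lasts 1/10 s, in which the tool goes at most 50 mm and 8.59 degrees, less where a joint would pass 70% of its speed; a pose out of reach is approached as far as the arm can. A call with a gripper value outside its range is refused whole. The fingers move at their own pace and stop on an object; the grip force is fixed at half the most. Time passes only in rows, so rows that do not move let the fingers close. It gives the time, the measured TCP pose, the force and the opening at its end, in the units of the state.
- read_state(): the state, without advancing time (a new reading comes with each control period).
- vision.snapshot(name): name is "side" or "top" or "wrist"; returns the picture (400x640x3 uint8, red, green, blue); there is no depth.
- vision.calibration(name): a dict with "K" (3x3 intrinsics, pixels), "k1" (the pictures are not rectified: a ray, as slopes to the right and down, at radius r is drawn at 1 + k1 r^2 times it, then the intrinsics apply), "R" (3x3) and "t" (3): a world point X has camera coordinates R X + t; the wrist camera has in their place "hand_eye" (4x4, takes a point from camera to tool coordinates, whose origin is the TCP and whose axes are the tool frame's). Camera axes: x right, y down, z forward; pixel columns grow to the right and rows downward; lengths in m; the calibration is good to about 2 mm. A picture is of the moment at which its call begins: read the wrist's pose just before it. calibration takes no time and is no camera call.
- ticket.hand_in(): hands the job in, once; it reports no verdict.
Trained networks look in the newest picture that a camera, given by its name, has taken for a name from the list of things; names that differ only in an ending like _2 or _b are one class to them, and where a whole thing is asked for, a point or a joint stands for the part that bears it (a point fixed in the world has none). Each returns a list of dicts, best first, with "conf" (0 to 1); they miss things now and then, are a little off and sometimes report something else, mostly with a low value. They report only what shows in the picture. A call takes as long as a camera call.
- vision.masks_of(query, camera): "mask" (400x640 bool, what is visible of it) and "bbox" ([left, top, width, height] in pixels, round what is visible of it).
The state is a dict: "clock": time; "joints": joint angles; "qd": joint speeds; "tau": joint torques, N m; "tool_pos": TCP position; "ee_rot": TCP orientation; "wrist_force": force on the tool from outside, world axes, zero at the start; "ft_torque": the same for the moment, N m; "grip_width": finger opening in m.
Only numpy, scipy, OpenCV 4.12 (cv2) and the standard library are available. Lean on these libraries where they do the work, as an engineer would, in place of code of your own. Each camera call takes 0.05 s, during which the arm holds its last target.

## Task

The clamp lever of the disc cutter has been lifted off its splines and rests loosely on top of them, turned clockwise (seen from above) past the red mark. Nudge it back anticlockwise until its arm points along the red mark and the splines match, press the hub down past the shaft's spring balls until it is fully home on the collar, then swing it clockwise to the stop to clamp the brass sheet, and leave it there, still fully home, without disturbing the standing punch or the things lying round.

Things in the scene. Friction and masses are not known exactly. Their poses are not given: they have to be found in the camera images.
- cutter: disc cutter, fixed; steel block 72 x 132 mm, plate top 40 mm above the bench. Origin: centre of its underside; z up, x to its back, y to its left (end with graded holes). The upright clamp screw is at x = 0, y = -42 mm. A brass sheet sticks out 37 mm from its front (-x) at 23 mm height.
- clamp_screw (a point): upright clamp screw: centre of the top of its round collar (44 mm across, 48 mm above the bench); turns with the screw, z up, x to the red mark. Four splines, 90 degrees apart, first under the mark, 5 mm wide, out to 12 mm radius, rise 13 mm above the collar; a plain nose, 16 mm diameter, goes on to 42 mm above it, with a red line along x on its end.
- index_mark (a point): the red mark: nib on the rim of the screw's collar, 28 mm from the screw's axis, level with the collar's top; it turns with the screw. At joint 0 it points 50 degrees to the right (-y side) of the cutter's x axis, at 1.40 rad 130 degrees.
- screw (a joint): turn of the clamp screw, rad: 0 = slack stop, grows clockwise seen from above, 1.40 = stop, sheet clamped. Starts at 0 to 0.3. Even friction of 0.30 N m (4 N at 75 mm out on the lever); stays where it is left. The clamp plate sinks 2 mm onto the sheet as it turns.
- lever: loose clamp lever, 180 g, nearly all in its steel hub (38 mm across, 26 mm high, bore and four slots right through, one under the arm; about 0.1 rad of play on the splines). Origin: centre of the hub's underside; z up, x along the black arm, 12 mm thick, centre 13 mm above the underside at the hub, 17 mm at 45 mm out, 30 mm at 97 mm out.
- hub_top (a point): centre of the lever hub's top face, 26 mm above its underside. At the start the hub rests on the spline tops, 13 mm above the collar, arm 0.45 to 1.15 rad clockwise of the mark. With slots over splines two spring balls in the shaft still hold it up: press evenly (about 6 N) and it goes down 13 mm onto the collar and stays. 90 degrees off it also goes on, which is wrong.
- lever_end (a point): centre of the round end (17 mm ball) of the lever's arm, 99 mm from the hub's axis, 30.5 mm above the hub's underside
- punch: steel cutting punch, loose, 15 mm thick, 44 mm long, standing in a hole of the cutter's plate, its top 68 mm above the bench; origin: centre of its lower end
- hammer: small square-faced hammer with wooden handle, 58 x 189 x 20 mm, lying loose on the bench; origin: centre of its underside, handle along its y axis
- brass_tin: small round brass tin, 62 mm across, 23 mm high, loose; origin: centre of its underside
- watch: wrist watch without band, 50 x 34 x 10 mm, loose; origin: centre of its underside

How it is judged:
On the way, in this order (a step that is already met when the one before it is completed fails the run):
1. the lever is fully home on the splines, its arm along the red mark, before it is used to clamp (z of lever in the frame of clamp_screw below 0.002 m and horizontal distance between lever and clamp_screw below 0.003 m and angle between the x axis of lever and the x axis of clamp_screw, either way round below 0.2 rad and x of lever_end in the frame of clamp_screw above 0.05 m and value of joint screw below 0.7 rad), for 0.2 s.
2. the lever, still home, has turned the clamp screw clockwise to its stop (z of lever in the frame of clamp_screw below 0.002 m and horizontal distance between lever and clamp_screw below 0.003 m and angle between the x axis of lever and the x axis of clamp_screw, either way round below 0.2 rad and x of lever_end in the frame of clamp_screw above 0.05 m and value of joint screw above 1.25 rad), for 0.2 s.
At the end, for the whole second after the job is handed in: The lever's hub lies on the collar (within 2 mm), centred on the screw (3 mm), its arm along the red mark (0.2 rad, not 90 or 180 degrees off); the clamp screw stands beyond 1.25 rad (stop at 1.40); lever at rest; the punch still stands upright in its hole (all of step 2 and linear speed of lever below 0.02 m/s and horizontal distance between punch and cutter below 0.03 m and angle between punch's own z axis and vertical below 0.15 rad); the robot touches nothing.
It fails at once if the punch is moved more than 2 cm (distance of punch from where it was at the start of the episode above 0.02 m).
It fails at once if the hammer is moved more than 2 cm (distance of hammer from where it was at the start of the episode above 0.02 m).
It fails at once if the brass tin is moved more than 2 cm (distance of brass_tin from where it was at the start of the episode above 0.02 m).
It fails at once if the watch is moved more than 2 cm (distance of watch from where it was at the start of the episode above 0.02 m).
It also fails if it takes over 64 s, if anything falls off the work surface, if the arm or the gripper's body presses on something with over 40 N, if the wrist force passes 120 N, or if a joint passes its speed limit or range.

## Working session

There is one attempt and no reset: what is moved stays moved. The work goes in short steps, Python scripts to look and compute and a shell command to move; the robot and the scene stay as the last step left them, time stands still between calls to the robot, and variables do not carry over. Pictures are saved under pics/ and viewed, and the job is handed in when it is done.

```bash
ls; mkdir -p pics; python3 - <<'E'
from cell import read_state, vision
import cv2, json, numpy as np
s=read_state(); print(s)
for n in ("side","top","wrist"):
    im=vision.snapshot(n); cv2.imwrite(f"pics/{n}0.png",im[:,:,::-1])
    print(n,vision.calibration(n))
E
```

```text
pics
{'clock': 0.0, 'joints': array([-1.31738750e+00,  1.31168536e-01,  1.48926801e+00, -5.79642701e-05,
        1.52298166e+00, -8.53585177e-02]), 'qd': array([-1.02198496e-03,  1.53632933e-05,  1.16853892e-03, -4.64329697e-05,
       -1.13878460e-03,  7.93300648e-04]), 'tau': array([ 9.41469102e-05, -5.59846866e+01, -4.91758025e+01,  7.68182008e-02,
        3.51621467e-02, -2.10824537e-04]), 'tool_pos': array([ 0.19927704, -0.56534356,  0.21758923]), 'ee_rot': array([ 8.16188183e-01, -5.77785441e-01, -7.16000081e-04, -5.66869171e-04]), 'wrist_force': array([ 0.78153036, -0.11574901, -0.21798682]), 'ft_torque': array([-0.05963393,  0.0048701 ,  0.01416965]), 'grip_width': 0.09304795810171229}
side {'K': array([[375.01761406,   0.        , 322.15743634],
       [  0.        , 375.01761406, 194.21167026],
       [  0.        ,   0.        ,   1.        ]]), 'k1': -0.04612496196463762, 'R': array([[ 0.93111506, -0.36472169,  0.00168167],
       [-0.21571996, -0.5544277 , -0.8037878 ],
       [ 0.29409121,  0.74805615, -0.59491373]]), 't': array([-0.6261297 ,  0.1610965 ,  0.76788091])}
[... 245 characters left out ...]
,
       [-0.99617863, -0.01971969, -0.08508389],
       [ 0.08542205, -0.01699094, -0.99619997]]), 't': array([-0.11497142,  0.64102372,  0.89075877])}
wrist {'K': array([[356.95599364,   0.        , 319.28712598],
       [  0.        , 356.95599364, 206.4693892 ],
       [  0.        ,   0.        ,   1.        ]]), 'k1': -0.0069160421746708, 'hand_eye': array([[ 9.99998966e-01, -5.97971660e-04, -1.30750172e-03,
         3.32262489e-04],
       [ 9.19956660e-04,  9.64994542e-01,  2.62268352e-01,
        -7.20377165e-02],
       [ 1.10490298e-03, -2.62269284e-01,  9.64994094e-01,
        -1.65355557e-01],
       [ 0.00000000e+00,  0.00000000e+00,  0.00000000e+00,
         1.00000000e+00]])}
```

View pics/side0.png

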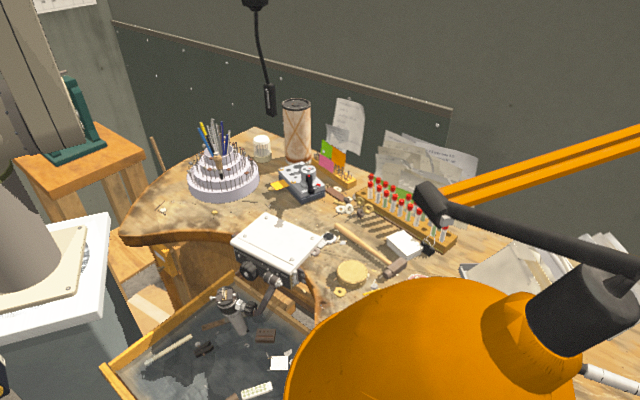

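View pics/top0.png

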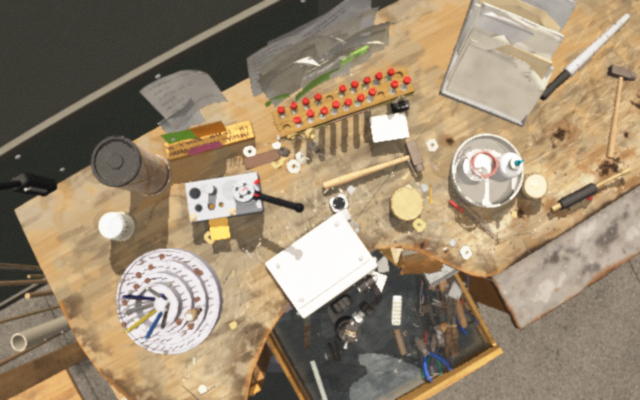

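View pics/wrist0.png

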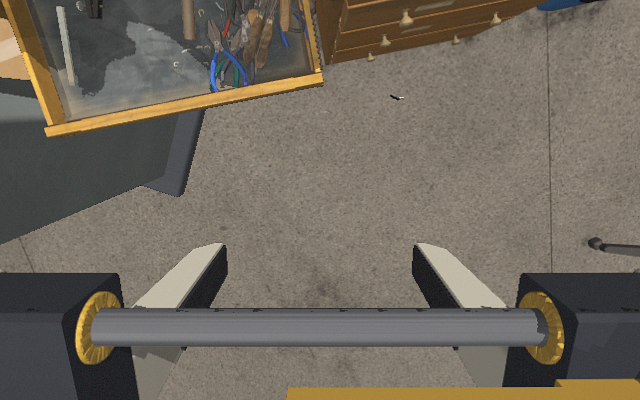

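```bash
cat > h.py <<'E'
from cell import read_state, vision, ticket
import cv2, numpy as np
from scipy.spatial.transform import Rotation as Ro
def cam(n,st=None):
    c=vision.calibration(n)
    if 'R' in c: return c['K'],c['k1'],c['R'],c['t']
    st=st or read_state()
    T=np.eye(4);T[:3,:3]=Ro.from_quat(st['ee_rot']).as_matrix();T[:3,3]=st['tool_pos']
    W=np.linalg.inv(T@c['hand_eye']); return c['K'],c['k1'],W[:3,:3],W[:3,3]
def proj(n,X,st=None):
    K,k1,R,t=cam(n,st); d=np.array([k1,0,0,0,0.])
    return cv2.projectPoints(np.atleast_2d(np.array(X,float)),cv2.Rodrigues(R)[0],t,K,d)[0][:,0]
def unproj(n,uv,z,st=None):
    K,k1,R,t=cam(n,st); d=np.array([k1,0,0,0,0.])
    p=cv2.undistortPoints(np.array(uv,float).reshape(-1,1,2),K,d)[:,0]
    r=np.c_[p,np.ones(len(p))]@R; o=-R.T@t
    return o+r*((z-o[2])/r[:,2])[:,None]
def crop(im,x0,y0,w,h,f,name):
    cv2.imwrite("pics/"+name,cv2.resize(im[y0:y0+h,x0:x0+w,::-1],None,fx=f,fy=f,interpolation=cv2.INTER_CUBIC))
E
python3 - <<'E'
from h import *
im=vision.snapshot("top"); crop(im,170,150,160,110,5,"topc0.png")
for q in ("cutter","lever","punch","lever_end","hammer","brass_tin","watch"):
    for m in vision.masks_of(q,"top")[:2]:
        ys,xs=np.nonzero(m["mask"]); c=(xs.mean(),ys.mean())
        print(q,m["conf"],m["bbox"],c,unproj("top",[c],0.03)[0])
E
```

```text
cutter 0.96 [186.1, 172.2, 78.2, 68.4] (np.float64(221.39872139973082), np.float64(202.3314266487214)) [0.6249025  0.07406809 0.03      ]
lever 0.96 [231.6, 179.3, 70.3, 33.7] (np.float64(261.77355623100306), np.float64(196.56382978723406)) [0.63676571 0.00147122 0.03      ]
lever 0.7 [239.4, 178.7, 18.5, 29.1] (np.float64(246.45283018867926), np.float64(191.14150943396226)) [0.64600859 0.0293891  0.03      ]
punch 0.51 [205.5, 187.2, 8.9, 11.4] (np.float64(211.1904761904762), np.float64(189.45238095238096)) [0.64781632 0.09344298 0.03      ]
lever_end 0.79 [233.0, 177.5, 70.8, 37.1] (np.float64(262.84638109305763), np.float64(196.93353028064993)) [ 6.36137436e-01 -4.79048219e-04  3.00000000e-02]
hammer 0.72 [320.6, 141.9, 105.8, 48.1] (np.float64(380.44852191641183), np.float64(166.84301732925587)) [ 0.69513315 -0.21201957  0.03      ]
brass_tin 0.85 [390.4, 185.8, 32.9, 32.7] (np.float64(406.26768226332973), np.float64(203.74537540805224)) [ 0.62886051 -0.25957788  0.03      ]
brass_tin 0.61 [239.4, 182.7, 17.9, 22.2] (np.float64(244.8793103448276), np.float64(192.98275862068965)) [0.64262549 0.03212927 0.03      ]
watch 0.56 [328.5, 195.0, 23.3, 24.1] (np.float64(339.99680511182106), np.float64(206.24920127795528)) [ 0.62208034 -0.13948629  0.03      ]
```

View pics/topc0.png

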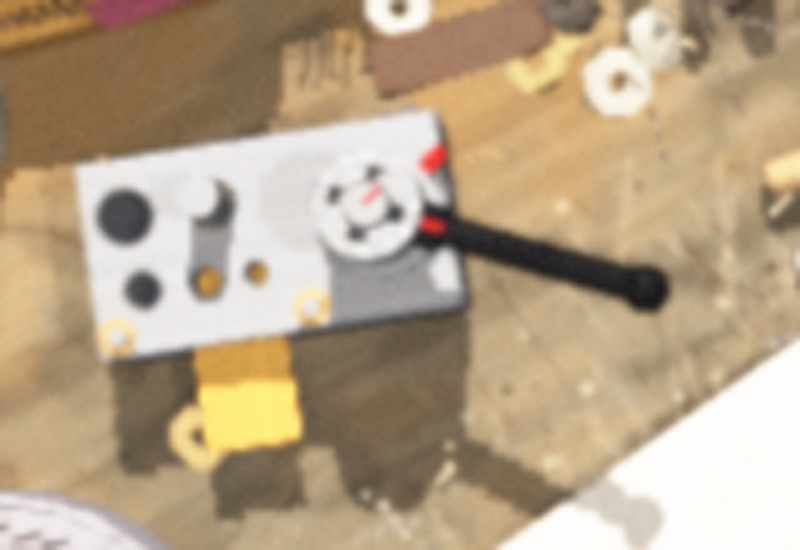

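```bash
python3 - <<'E'
from h import *
f=lambda p,z: unproj("top",[[170+p[0]/5,150+p[1]/5]],z)[0]
for p in [(80,165),(438,112),(467,305),(105,357)]: print('corner',f(p,.04))
n=f((371,196),.09); m=f((433,160),.048); b=f((645,287),.0915); b2=f((370,212),.087)
print('nose',n,'hubtop',b2); print('mark',m,np.linalg.norm((m-n)[:2]),np.degrees(np.arctan2(*(m-n)[1::-1])))
print('ball',b,np.linalg.norm((b-n)[:2]),np.degrees(np.arctan2(*(b-n)[1::-1])))
print('red line', f((362,203),.09),f((382,187),.09))
print('punch top',f((203,197),.068))
E
```

```text
corner [0.65763353 0.1375364  0.04      ]
corner [0.67911583 0.00920367 0.04      ]
corner [ 0.61034359 -0.00308951  0.04      ]
corner [0.58910774 0.1257899  0.04      ]
nose [0.64386881 0.02564447 0.09      ] hubtop [0.6387162  0.02621073 0.087     ]
mark [0.66097661 0.00961347 0.048     ] 0.023445029378790786 -43.138909130266434
ball [ 0.61495235 -0.06732321  0.0915    ] 0.09736092874984577 -107.27766826575008
red line [0.64144353 0.02861093 0.09      ] [0.64698446 0.02202318 0.09      ]
punch top [0.64442677 0.08696947 0.068     ]
```

```bash
cat >> h.py <<'E'
def plan(target,xang,grip=20,step=40,rot=7.5,wp=None):
    """constant-row plan (print only)"""
    st=read_state(); p=st['tool_pos'].copy(); R=Ro.from_quat(st['ee_rot'])
    a=np.radians(xang); G=Ro.from_matrix(np.c_[[np.cos(a),np.sin(a),0],[np.sin(a),-np.cos(a),0],[0,0,-1]])
    tot=(R.inv()*G).as_rotvec(); d=np.array(target)-p
    N=int(max(np.ceil(np.linalg.norm(d)*1000/step),np.ceil(np.degrees(np.linalg.norm(tot))/rot),1))
    print('N',N,'dist mm',d*1000,'rot',np.degrees(tot))
    for i in range(N):
        Ri=R*Ro.from_rotvec(tot*i/N); s=Ri.inv().apply(d/N*1000)
        print(','.join(f'{v:g}' for v in np.r_[np.round(np.degrees(tot)/N,1),np.round(s,1),grip]))
E
python3 - <<'E'
from h import *
plan([0.6215,-0.041,0.2],-17,grip=20,step=42)
E
```

```text
N 17 dist mm [422.08200586 524.91255453 -18.66807806] rot [ 4.31804087e-03 -1.68385866e-03 -5.35884788e+01]
0,-0,-3.2,-20.9,-33.7,1.1,20
0,-0,-3.2,-19,-34.8,1.1,20
0,-0,-3.2,-17,-35.8,1.1,20
0,-0,-3.2,-15.1,-36.7,1.1,20
0,-0,-3.2,-13,-37.4,1.1,20
0,-0,-3.2,-10.9,-38.1,1.1,20
0,-0,-3.2,-8.8,-38.6,1.1,20
0,-0,-3.2,-6.7,-39.1,1.1,20
0,-0,-3.2,-4.5,-39.4,1.1,20
0,-0,-3.2,-2.4,-39.6,1.1,20
0,-0,-3.2,-0.2,-39.6,1.1,20
0,-0,-3.2,2,-39.6,1.1,20
0,-0,-3.2,4.2,-39.4,1.1,20
0,-0,-3.2,6.3,-39.1,1.1,20
0,-0,-3.2,8.5,-38.7,1.1,20
0,-0,-3.2,10.6,-38.2,1.1,20
0,-0,-3.2,12.7,-37.5,1.1,20
```

```bash
python3 -m handwheel '[0,0,-3.2,-21,-34,0,20, 0,0,-3.2,-19,-35,0,20, 0,0,-3.2,-17,-36,0,20, 0,0,-3.2,-15,-37,0,20, 0,0,-3.2,-13,-37,0,20, 0,0,-3.2,-11,-38,0,20, 0,0,-3.2,-9,-39,0,20, 0,0,-3.2,-7,-39,0,20, 0,0,-3.2,-4.5,-39,0,20, 0,0,-3.2,-2.5,-40,0,20, 0,0,-3.2,0,-40,0,20, 0,0,-3.2,2,-40,2,20, 0,0,-3.2,4,-39,2,20, 0,0,-3.2,6,-39,2,20, 0,0,-3.2,8,-39,2,20, 0,0,-3.2,11,-38,2,20, 0,0,-3.2,13,-37,2,20, 0,0,0,0,0,0,20]'
python3 - <<'E'
from h import *
st=read_state(); im=vision.snapshot("wrist"); crop(im,0,0,640,400,1.25,"w1.png")
print(st['tool_pos'],Ro.from_quat(st['ee_rot']).as_matrix(),st['grip_width'],st['wrist_force'],st['ft_torque'])
for X in [[.642,.026,.09],[.615,-.0673,.0915],[.661,.0096,.048]]: print(proj("wrist",X,st))
plan([0.6215,-0.041,0.2],-17,grip=20,step=42)
E
```

```text
clock: 2.35
tool_pos: [0.6256, -0.0103, 0.2075]
ee_rot: [0.992, -0.123, 0.003, 0.002]
wrist_force: [-1.1, -0.2, 0.2]
grip_width: 0.0198
[ 0.6256102  -0.01034891  0.20752046] [[ 0.96958991 -0.2446512   0.00641821]
 [-0.24462863 -0.96960816 -0.00410569]
 [ 0.00722761  0.00241076 -0.99997097]] 0.019792054621209337 [-1.13396416 -0.20707401  0.21437309] [-0.04423283 -0.02370957  0.02904749]
[[327.74672786 152.4959494 ]]
[[323.27612673 266.58544808]]
[[350.96375315 159.44159248]]
N 1 dist mm [ -3.24308843 -28.85947308  -7.69576221] rot [ 0.19769571 -0.4034967   2.715141  ]
0.2,-0.4,2.7,3.9,28.7,7.8,20
```

View pics/w1.png

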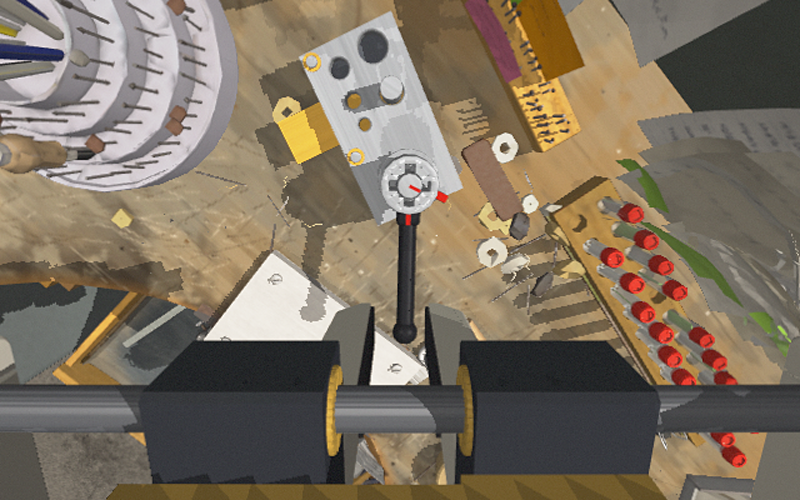

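```bash
python3 - <<'E'
from h import *
im=vision.snapshot("wrist"); st=read_state(); crop(im,280,110,120,90,6,"w1c.png")
f=lambda p,z: unproj("wrist",[[p[0]/1.25,p[1]/1.25]],z,st)[0]
n=f((410,187),.09);b=f((404,332),.0915);m=f((442,197),.048)
ang=lambda a,b:np.degrees(np.arctan2(*(b-a)[1::-1]))
print(n,b,m,ang(n,b),ang(n,m),np.linalg.norm((b-n)[:2]),np.linalg.norm((m-n)[:2]))
E
```

```text
[0.64141474 0.02453655 0.09      ] [ 0.61338038 -0.07009352  0.0915    ] [0.66230368 0.00684805 0.048     ] -106.50203609123258 -40.25752538935119 0.09869536811887471 0.027372082415405737
```

View pics/w1c.png

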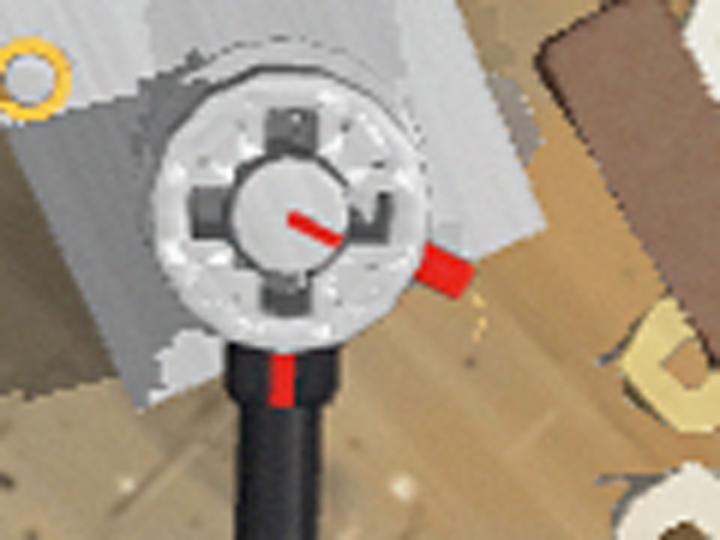

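```bash
python3 - <<'E'
from h import *
plan([0.621,-0.0423,0.11],-16.5,grip=26,step=35)
E
```

```text
N 3 dist mm [ -3.18816333 -28.64900298 -97.95997864] rot [ 0.23285829 -0.41169442  2.09450529]
0.1,-0.1,0.7,1.1,9.4,32.7,26
0.1,-0.1,0.7,1.3,9.4,32.7,26
0.1,-0.1,0.7,1.5,9.4,32.7,26
```

```bash
python3 -m handwheel '[0.1,-0.1,0.7,1,9.5,25,26, 0.1,-0.1,0.7,1.5,9.5,25,26, 0,-0.2,0.7,1.5,9.5,25,26, 0,0,0,0,0,20,26, 0,0,0,0,0,0,26]'
python3 - <<'E'
from h import *
plan([0.621,-0.0423,0.11],-16.5,grip=26,step=35)
plan([0.621,-0.0423,0.073],-16.5,grip=26,step=10)
E
```

```text
clock: 2.95
tool_pos: [0.6196, -0.0501, 0.1135]
ee_rot: [0.989, -0.149, 0.002, 0.001]
wrist_force: [-0.3, 0.0, -0.3]
grip_width: 0.0262
N 1 dist mm [ 1.40271727  7.83427619 -3.52918524] rot [ 0.10538023 -0.27906332 -0.58992233]
0.1,-0.3,-0.6,-1,-7.9,3.5,26
N 5 dist mm [  1.40271727   7.83427619 -40.52918524] rot [ 0.10538023 -0.27906332 -0.58992233]
0,-0.1,-0.1,-0.2,-1.6,8.1,26
0,-0.1,-0.1,-0.2,-1.6,8.1,26
0,-0.1,-0.1,-0.2,-1.6,8.1,26
0,-0.1,-0.1,-0.2,-1.6,8.1,26
0,-0.1,-0.1,-0.2,-1.6,8.1,26
```

```bash
python3 -m handwheel '[0,-0.3,-0.6,-1,-8,3,26, 0,0,0,0,0,10,26, 0,0,0,0,0,10,26, 0,0,0,0,0,10,26, 0,0,0,0,0,5,26, 0,0,0,0,0,0,18, 0,0,0,0,0,0,18, 0,0,0,0,0,0,18]'
python3 - <<'E'
from h import *
st=read_state(); im=vision.snapshot("wrist"); crop(im,160,60,320,240,2.5,"w2.png")
print(st['tool_pos'],st['wrist_force'],st['ft_torque'])
plan([0.621,-0.0423,0.073],-16.5,grip=18,step=10)
E
```

```text
clock: 3.75
tool_pos: [0.6228, -0.0433, 0.0773]
ee_rot: [0.99, -0.144, 0.002, 0.001]
wrist_force: [0.1, -0.9, 0.5]
grip_width: 0.018
[ 0.62282098 -0.04332714  0.07727404] [ 0.12145209 -0.90977277  0.48950149] [ 0.00573581 -0.03722643  0.01556173]
N 1 dist mm [-1.9545194   1.06619685 -4.45302225] rot [ 0.08363575 -0.29693429 -0.05643317]
0.1,-0.3,-0.1,-2.2,-0.5,4.4,18
```

View pics/w2.png

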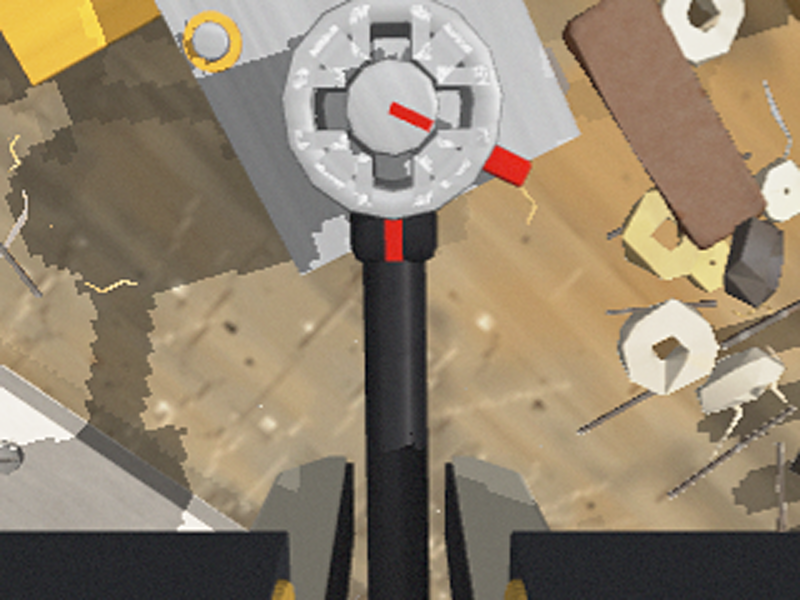

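```bash
python3 -m handwheel '[0,-0.3,0,-1,0,6,18, 0,0,-4,5,-0.2,0,18, 0,0,-4,5,-0.2,0,18, 0,0,-4,5,-0.2,0,18, 0,0,-4,5,-0.2,0,18, 0,0,-4,5,-0.2,0,18, 0,0,-4,5,-0.2,0,18, 0,0,-4,5,-0.2,0,18, 0,0,-4,5,-0.2,0,18, 0,0,0,0,0,0,18]'
python3 - <<'E'
from h import *
st=read_state(); im=vision.snapshot("wrist"); crop(im,160,60,320,240,2.5,"w3.png")
p=st['tool_pos'];print(p,st['wrist_force'],st['ft_torque'])
d=p[:2]-[.641,.0248]; print(np.linalg.norm(d),np.degrees(np.arctan2(d[1],d[0])), Ro.from_quat(st['ee_rot']).as_matrix()[:,0])
E
```

```text
clock: 4.8
tool_pos: [0.6629, -0.0432, 0.0698]
ee_rot: [0.989, 0.145, -0.001, 0.0]
wrist_force: [0.1, 0.3, -0.3]
grip_width: 0.018
[ 0.66285851 -0.04318847  0.06976425] [ 0.10818993  0.26122845 -0.30574663] [-0.00757603 -0.11506025 -0.01365228]
0.07141586583429141 -72.17723618117758 [ 0.95784066  0.28729353 -0.00192069]
```

View pics/w3.png

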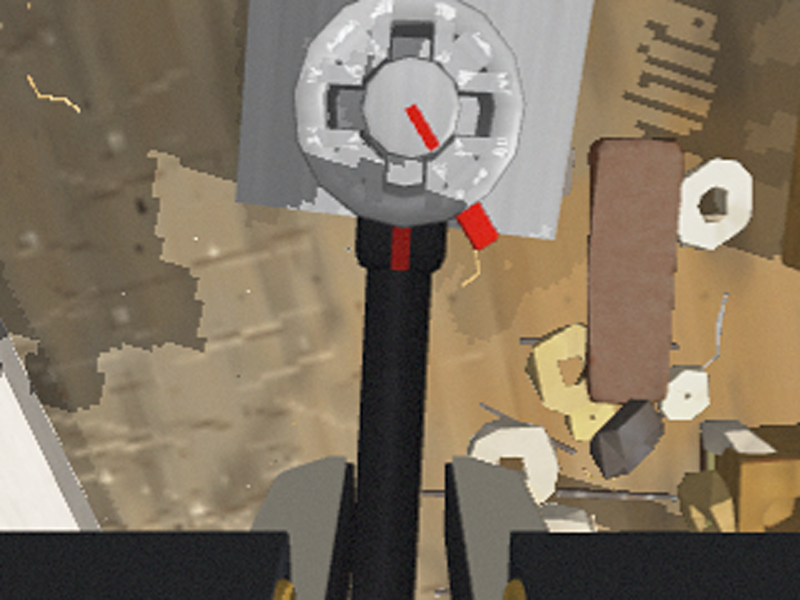

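```bash
python3 -m handwheel '[0,0,-4,5,-0.3,0,18, 0,0,-4,5,-0.3,0,18, 0,0,-4,5,-0.3,0,18, 0,0,-4,5,-0.3,0,18, 0,0,-4,5,-0.3,0,18, 0,0,-4,5,-0.3,0,18, 0,0,-3,4,-0.2,0,18, 0,0,0,0,0,0,18, 0,0,0,0,0,0,18]'
cat > look.py <<'E'
import sys
from h import *
st=read_state(); im=vision.snapshot("wrist"); crop(im,160,60,320,240,2.5,sys.argv[1])
p=st['tool_pos'];print(p,st['wrist_force'],st['ft_torque'])
d=p[:2]-[.641,.0248]; x=Ro.from_quat(st['ee_rot']).as_matrix()[:,0]; print(np.linalg.norm(d),'tcp ang',np.degrees(np.arctan2(d[1],d[0])), 'tool y ang',np.degrees(np.arctan2(x[1],x[0]))-90)
E
python3 look.py w4.png
```

```text
clock: 5.75
tool_pos: [0.6895, -0.0263, 0.068]
ee_rot: [0.929, 0.369, -0.003, -0.0]
wrist_force: [0.6, 0.1, -0.2]
grip_width: 0.0181
[ 0.68949315 -0.02626518  0.0679699 ] [ 0.58015027  0.12636623 -0.16117772] [-0.01417964 -0.13188685 -0.00761551]
0.07042185820192919 tcp ang -46.47987138168406 tool y ang -46.670124202775824
```

View pics/w4.png

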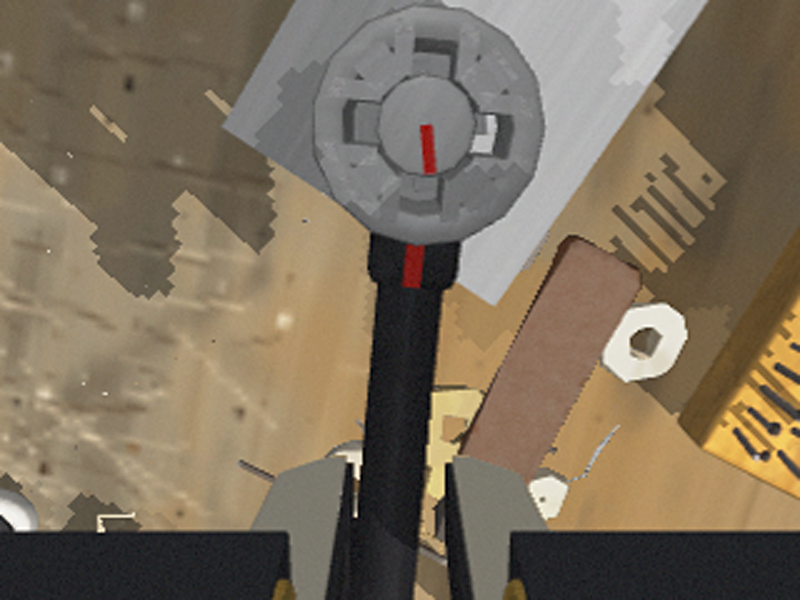

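```bash
python3 -m handwheel '[0,0,-4,5,-0.3,0,18, 0,0,-3.5,4,-0.3,0,18, 0,0,0,0,0,0,18, 0,0,0,0,0,0,18]'
python3 look.py w5.png
```

```text
clock: 6.2
tool_pos: [0.6946, -0.0202, 0.0678]
ee_rot: [0.904, 0.427, -0.003, -0.001]
wrist_force: [0.2, -0.2, -0.4]
grip_width: 0.0183
[ 0.69456031 -0.02023302  0.06777428] [ 0.16377276 -0.15058183 -0.43546718] [ 0.03989728 -0.13549779  0.03990583]
0.06997627988038486 tcp ang -40.05681591156692 tool y ang -39.44572207438159
```

View pics/w5.png

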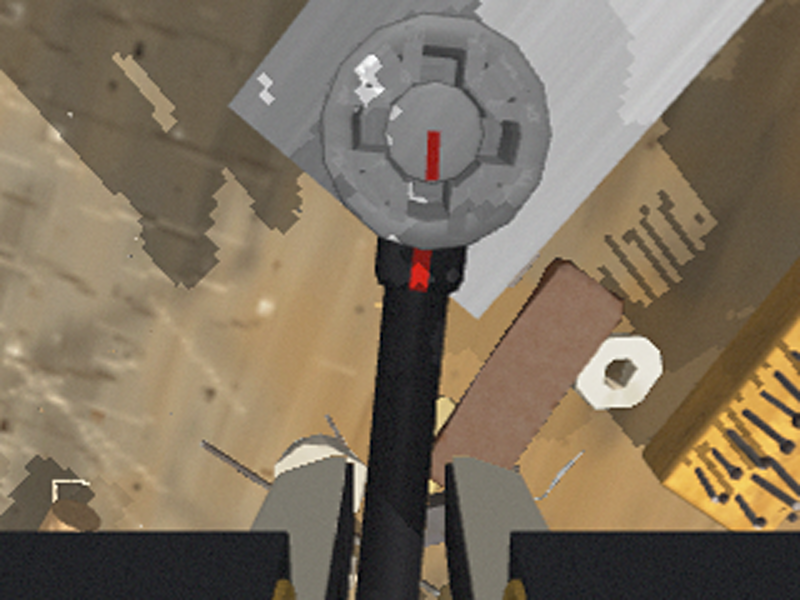

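```bash
python3 -m handwheel '[0,0,-2.5,4,-0.3,0,18, 0,0,-2,3,-0.1,0,18, 0,0,0,0,0,0,18, 0,0,0,0,0,0,18]'
python3 look.py w6.png
```

```text
clock: 6.65
tool_pos: [0.6982, -0.0153, 0.0679]
ee_rot: [0.888, 0.461, -0.003, -0.001]
wrist_force: [0.6, -0.4, 0.1]
grip_width: 0.0177
[ 0.69822143 -0.01529861  0.06785676] [ 0.63963373 -0.36674207  0.14875724] [-0.00969539 -0.15822162 -0.0184214 ]
0.06987267879936808 tcp ang -35.0213155022306 tool y ang -35.133195052406954
```

View pics/w6.png

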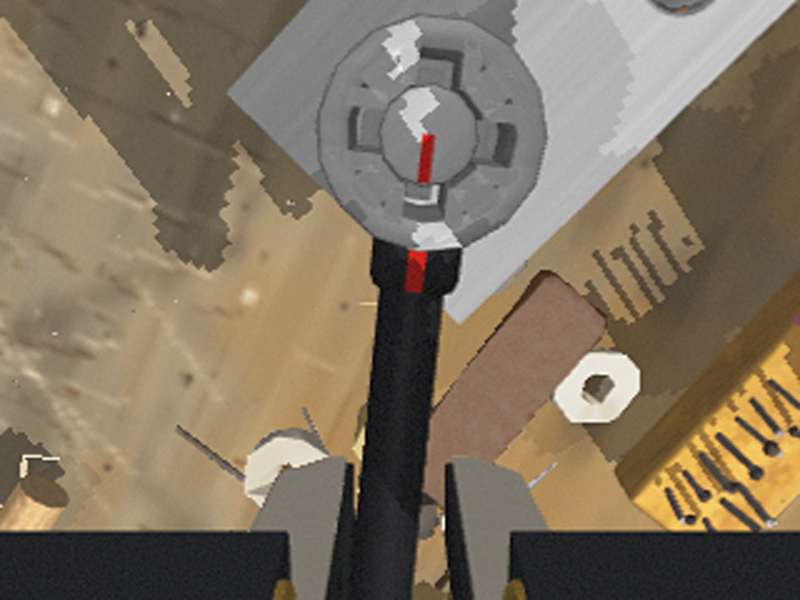

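```bash
python3 - <<'E'
from h import *
st=read_state(); im=vision.snapshot("wrist").astype(int)
red=((im[:,:,0]>110)&(im[:,:,1]<60)&(im[:,:,2]<60)).astype(np.uint8)
n,l,s,c=cv2.connectedComponentsWithStats(red)
for i in range(1,n):
    if s[i,4]>15 and 160<s[i,0]<480:
        ys,xs=np.nonzero(l==i); z=.09
        P=unproj("wrist",np.c_[xs,ys],z,st)[:,:2]; q=P-P.mean(0); v=np.linalg.svd(q,full_matrices=False)[2][0]
        print(s[i],c[i],'dir',np.degrees(np.arctan2(v[1],v[0])),P.mean(0))
# arm edges rows 190..260 full px
for r in (190,200,210,220,230,240):
    row=im[r,290:345].sum(1); k=np.nonzero(row<130)[0]+290; print(r,k.min(),k.max())
# expected: arm centre line pixel for angles
for a in (-36,-38,-40,-42):
    u=np.array([np.cos(np.radians(a)),np.sin(np.radians(a))])
    print(a,[proj("wrist",[*(np.array([.641,.0248])+u*r_),.061+z_],st)[0].round(1) for r_,z_ in ((0,.029),(.03,.0145),(.045,.017),(.06,.021))])
E
```

```text
[327 114   7  19  83] [329.92771084 123.15662651] dir -42.14401909369479 [0.64518069 0.02657404]
[322 160   9  17 109] [325.97247706 167.80733945] dir -39.404080455151345 [0.65871944 0.01523708]
[323 381  18   7  72] [331.55555556 384.51388889] dir -122.66813421514468 [ 0.74609046 -0.04245352]
190 310 334
200 309 334
210 308 332
220 307 331
230 306 330
240 305 329
-36 [array([320.1, 116.9]), array([319.2, 185. ]), array([318.7, 218.5]), array([318.2, 252.6])]
-38 [array([320.1, 116.9]), array([316.9, 184.9]), array([315.2, 218.4]), array([313.6, 252.4])]
-40 [array([320.1, 116.9]), array([314.5, 184.8]), array([311.8, 218.1]), array([309. , 252.2])]
-42 [array([320.1, 116.9]), array([312.2, 184.5]), array([308.3, 217.8]), array([304.4, 251.7])]
```

```bash
python3 - <<'E'
from h import *
st=read_state()
print(unproj("wrist",[[160+429/2.5,60+133/2.5]],.09,st), unproj("wrist",[[160+429/2.5,60+133/2.5]],.087,st))
print(Ro.from_quat(st['ee_rot']).as_matrix().round(4))
plan([0.7,-0.014,0.15],54.9,grip=22)
E
```

```text
[[0.64245631 0.02925886 0.09      ]] [[0.64251511 0.0293221  0.087     ]]
[[ 0.5753  0.8179 -0.0064]
 [ 0.8179 -0.5753 -0.0018]
 [-0.0052 -0.0042 -1.    ]]
N 3 dist mm [ 1.77148896  1.30970853 82.12441912] rot [-0.24273022  0.29554368 -0.01987013]
-0.1,0.1,-0,0.6,0.1,-27.4,22
-0.1,0.1,-0,0.6,0.2,-27.4,22
-0.1,0.1,-0,0.6,0.2,-27.4,22
```

```bash
python3 -m handwheel '[0,0,0,1,0,-15,22, 0,0,0,0,0,-25,22, -0.1,0.1,0,0,0,-10,22, -0.1,0.1,0,0,-20,0,22, 0,0,0,0,-25,0,22, 0,0,0,0,-20,0,22, 0,0,0,0,0,0,24, 0,0,0,0,0,0,24]'
python3 - <<'E'
from h import *
st=read_state()
plan([0.642,0.0275,0.11],54.5,grip=24,step=90)
im=vision.snapshot("top"); crop(im,180,140,130,100,6,"t7.png")
im=vision.snapshot("wrist"); crop(im,160,60,320,240,2.5,"w7.png")
E
```

```text
clock: 7.55
tool_pos: [0.6468, 0.0234, 0.1259]
ee_rot: [0.888, 0.459, 0.002, 0.002]
wrist_force: [-0.4, -1.1, -0.2]
grip_width: 0.0236
N 1 dist mm [ -4.84028134   4.09746672 -15.87737148] rot [ 0.29269622 -0.13590163  0.1638297 ]
0.3,-0.1,0.2,0.5,-6.4,15.8,24
```

View pics/t7.png

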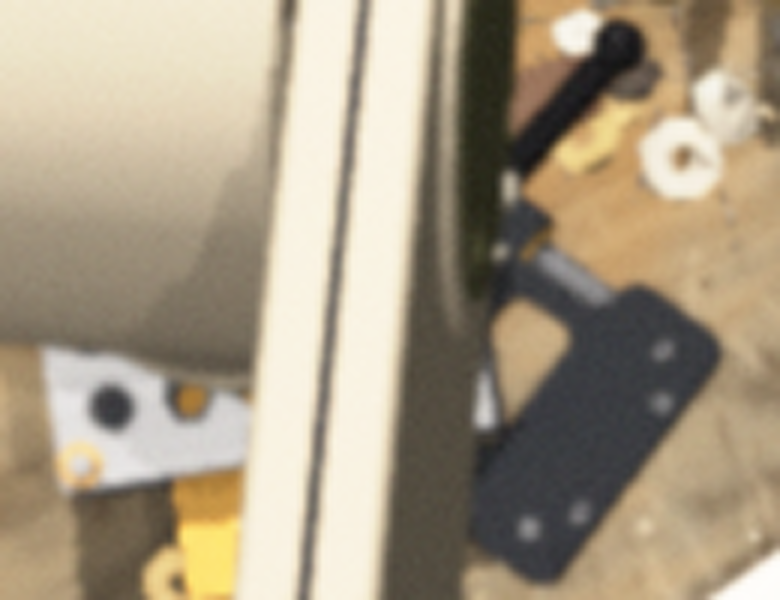

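View pics/w7.png

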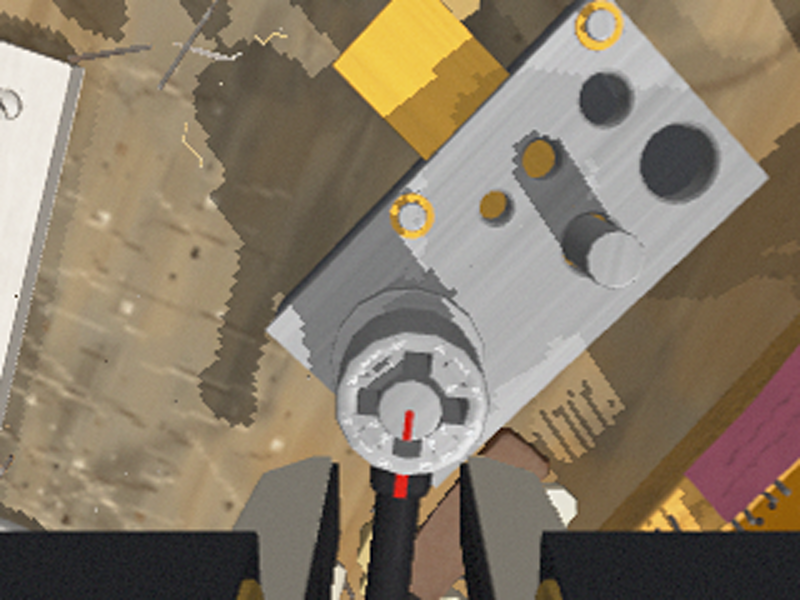

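```bash
python3 - <<'E'
from h import *
st=read_state(); P=unproj("wrist",[[160+411/2.5,60+408/2.5]],.09,st)[0]; print(P)
R=Ro.from_quat(st['ee_rot']).as_matrix(); print('tool mm',R.T@(P-st['tool_pos'])*1000)
print(unproj("wrist",[[160+615/2.5,60+260/2.5]],.068,st)[0],'punch top')
E
```

```text
[0.64215019 0.02971886 0.09      ]
tool mm [ 2.43445883 -8.02663934 35.53450181]
[0.64604461 0.09001636 0.068     ] punch top
```

```bash
python3 -m handwheel '[0.3,-0.1,0,2,-7.5,10,26, 0,0,0,0,0,10,26, 0,0,0,0,0,0,26, 0,0,0,0,0,0,26]'
python3 look.py w8.png; python3 - <<'E'
from h import *
im=vision.snapshot("side"); crop(im,250,130,100,80,8,"s8.png")
E
```

```text
clock: 8.05
tool_pos: [0.6425, 0.0282, 0.1023]
ee_rot: [0.889, 0.458, -0.001, -0.001]
wrist_force: [0.2, 0.2, -0.6]
grip_width: 0.0259
[0.6424999  0.02820293 0.10227253] [ 0.18523222  0.16212937 -0.61900607] [-0.0216011  -0.14435171 -0.00021256]
0.0037188261838678664 tcp ang 66.21368830240236 tool y ang -35.45979671542616
```

View pics/w8.png

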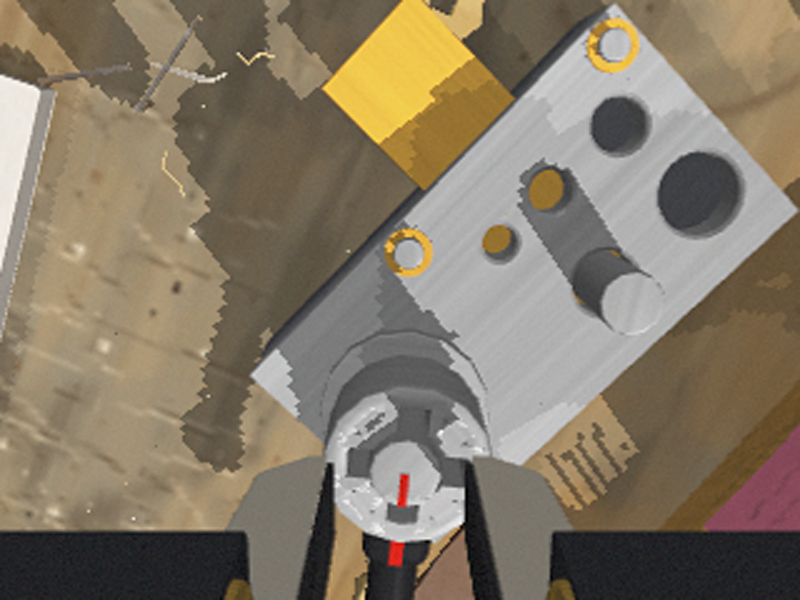

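View pics/s8.png

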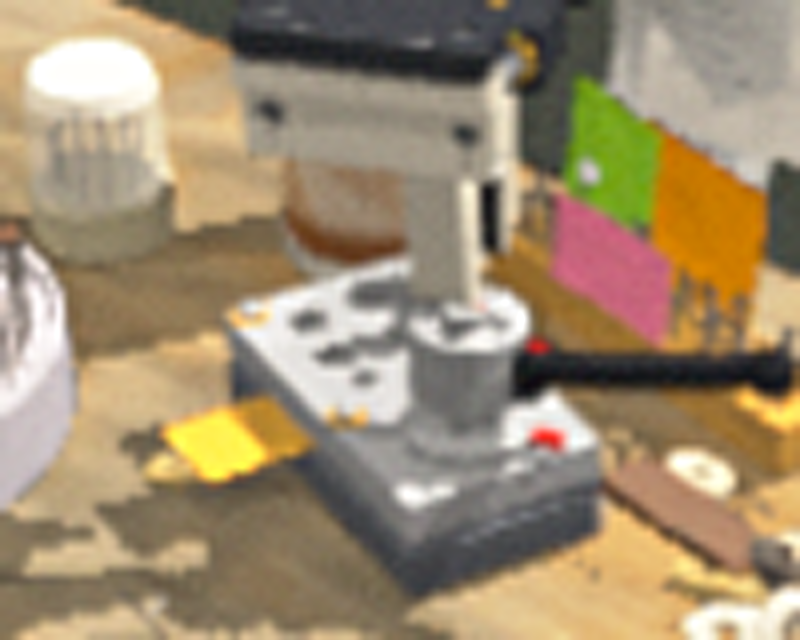

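```bash
python3 -m handwheel '[0,0,0,1,-1.2,5,26, 0,0,0,0,0,5,26, 0,0,0,0,0,2,26, 0,0,0,0,0,0,26, 0,0,0,0,0,2,26, 0,0,0,0,0,0,26]'

```

```text
clock: 8.75
tool_pos: [0.6425, 0.0297, 0.0879]
ee_rot: [0.889, 0.458, -0.0, -0.0]
wrist_force: [0.1, -0.0, -0.2]
grip_width: 0.0258
```

```bash
python3 -m handwheel '[0,0,0,0,0,2,26, 0,0,0,0,0,2,26]';python3 -m handwheel '[0,0,0,0,0,2,26, 0,0,0,0,0,2,26]'; python3 -m handwheel '[0,0,0,0,0,2,26, 0,0,0,0,0,2,26]'; python3 look.py w9.png
```

```text
clock: 8.95
tool_pos: [0.6431, 0.0296, 0.0847]
ee_rot: [0.889, 0.458, 0.0, -0.0]
wrist_force: [-2.9, -0.3, 7.0]
grip_width: 0.0255
clock: 9.15
tool_pos: [0.6431, 0.0295, 0.0821]
ee_rot: [0.889, 0.458, 0.0, 0.0]
wrist_force: [-3.6, -0.2, 6.7]
grip_width: 0.0258
clock: 9.35
tool_pos: [0.6431, 0.0294, 0.0795]
ee_rot: [0.889, 0.458, 0.0, 0.0]
wrist_force: [-3.0, -0.4, 5.7]
grip_width: 0.0261
[0.64308382 0.02936041 0.07954815] [-3.02266557 -0.37968125  5.65117783] [0.00907993 0.56353023 0.00907639]
0.005013950514561632 tcp ang 65.44256215914605 tool y ang -35.4643849045141
```

View pics/w9.png

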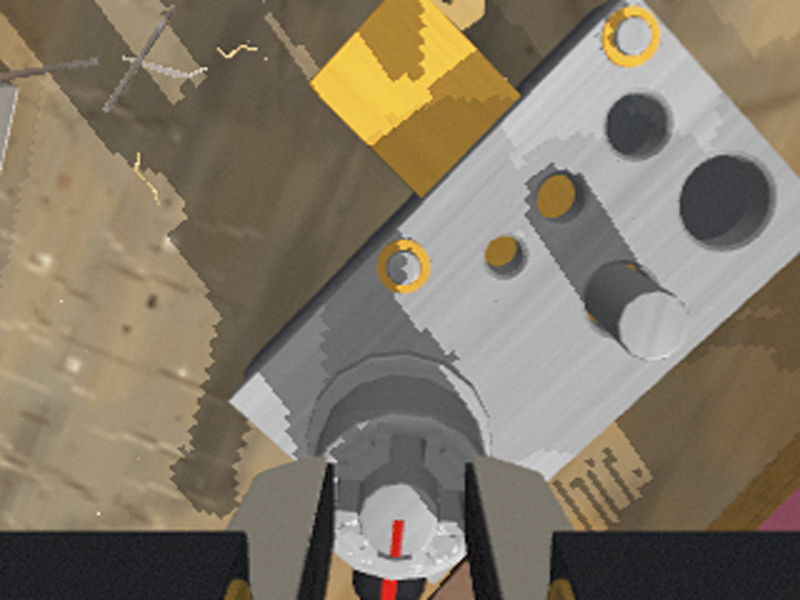

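Hub is sinking along the splines (about 6 N). Continue down.

```bash
python3 -m handwheel '[0,0,0,0,0,2,26, 0,0,0,0,0,2,26]';python3 -m handwheel '[0,0,0,0,0,2,26, 0,0,0,0,0,2,26]'; python3 -m handwheel '[0,0,0,0,0,2,26, 0,0,0,0,0,2,26]'
```

```text
clock: 9.6
tool_pos: [0.6431, 0.0293, 0.0764]
ee_rot: [0.889, 0.458, 0.0, 0.0]
wrist_force: [-3.7, -1.7, 5.3]
grip_width: 0.0261
clock: 9.8
tool_pos: [0.6427, 0.0296, 0.0741]
ee_rot: [0.889, 0.458, 0.0, -0.0]
wrist_force: [-11.6, 1.8, 21.8]
grip_width: 0.026
clock: 10.0
tool_pos: [0.6427, 0.0297, 0.0742]
ee_rot: [0.889, 0.458, 0.0, 0.0]
wrist_force: [-8.9, -0.7, 16.7]
grip_width: 0.0264
```

```bash
python3 -m handwheel '[0,0,0,0,0,4,26, 0,0,0,0,0,3,26]'; python3 -m handwheel '[0,0,0,0,0,-8,26, 0,0,0,0,0,-15,26, 0,0,0,0,0,-15,26, 0,0,0,0,0,0,26, 0,0,0,0,0,0,26]'; python3 look.py w10.png;python3 - <<'E'
from h import *
im=vision.snapshot("side"); crop(im,250,130,100,80,8,"s10.png")
E
```

```text
clock: 10.2
tool_pos: [0.6428, 0.0296, 0.0741]
ee_rot: [0.889, 0.458, 0.0, 0.0]
wrist_force: [-13.2, -0.3, 21.1]
grip_width: 0.0264
clock: 10.7
tool_pos: [0.6439, 0.0297, 0.1162]
ee_rot: [0.889, 0.459, 0.001, 0.001]
wrist_force: [-0.3, 0.4, -0.2]
grip_width: 0.026
[0.6438577  0.02969686 0.1162467 ] [-0.26763414  0.3665743  -0.21305073] [-0.04251239 -0.13875173 -0.02331909]
0.005669719048410646 tcp ang 59.733082573358054 tool y ang -35.418935927167425
```

View pics/w10.png

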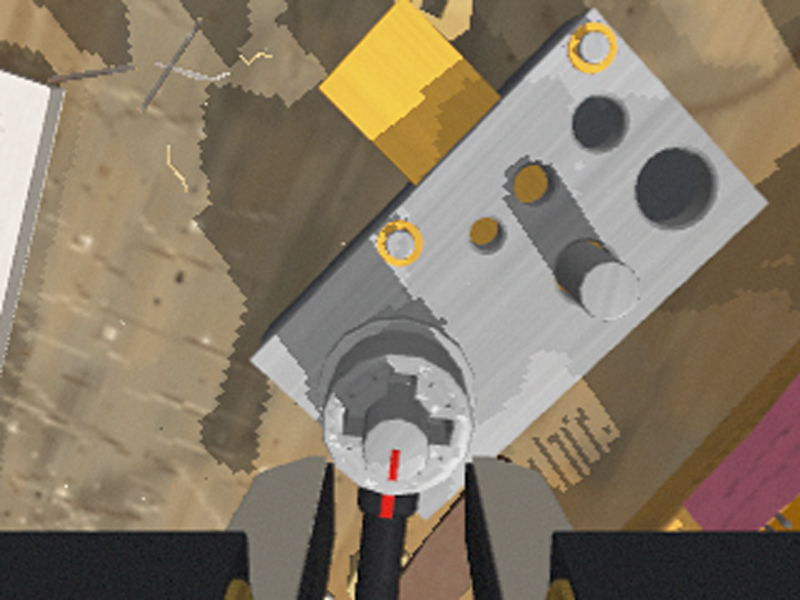

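View pics/s10.png

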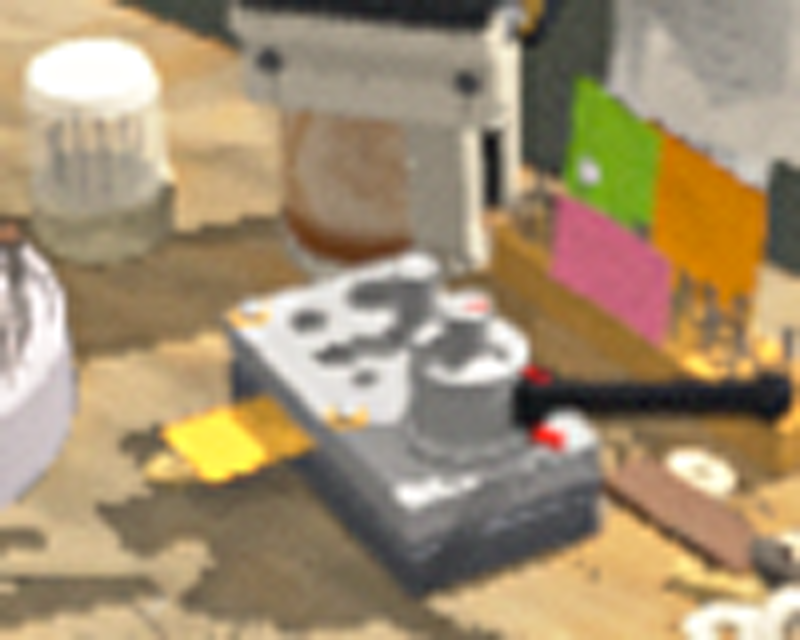

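```bash
python3 - <<'E'
from h import *
plan([.6945,-.0185,.10],48,grip=24,step=25)
# triangulate box corner; use state at w1 
st1={'tool_pos':np.array([0.6256102,-0.01034891,0.20752046]),'ee_rot':Ro.from_matrix(np.array([[0.96958991,-0.2446512,0.00641821],[-0.24462863,-0.96960816,-0.00410569],[0.00722761,0.00241076,-0.99997097]])).as_quat()}
for z in (0,.03,.06,.09): print(z,unproj("top",[[266,263]],z)[0][:2],unproj("wrist",[[220,202]],z,st1)[0][:2])
E
```

```text
N 3 dist mm [ 50.72509934 -48.19647762 -15.94407364] rot [ 0.16349471 -0.09354579  6.57842686]
0.1,-0,2.2,-3.3,23.1,5.4,24
0.1,-0,2.2,-2.4,23.2,5.4,24
0.1,-0,2.2,-1.5,23.3,5.3,24
0 [ 0.5165945  -0.00655705] [ 0.51712587 -0.00711856]
0.03 [ 0.51811925 -0.00911834] [ 0.52715566 -0.00165219]
0.06 [ 0.519644   -0.01167963] [0.53718545 0.00381417]
0.09 [ 0.52116875 -0.01424091] [0.54721524 0.00928054]
```

```bash
python3 -m handwheel '[0,0,2.2,-3.3,23,5,24, 0,0,2.2,-2.4,23,5,24, 0,0,2.2,-1.5,20,5,24, 0,0,0,0,0,0,24, 0,0,0,0,0,0,24]'
python3 look.py w11.png; python3 - <<'E'
from h import *
plan([.6945,-.0185,.058],48,grip=24,step=12)
E
```

```text
clock: 11.3
tool_pos: [0.6908, -0.0166, 0.0963]
ee_rot: [0.914, 0.405, -0.001, -0.001]
wrist_force: [0.9, 0.7, -0.4]
grip_width: 0.0238
[ 0.69084261 -0.01663001  0.09632736] [ 0.86572731  0.67188102 -0.35579333] [-0.01954166 -0.10210741 -0.01165363]
0.06481305376681215 tcp ang -39.73392290498696 tool y ang -42.157599328761584
N 4 dist mm [  3.95182049  -1.9096807  -38.15957282] rot [-0.13071873  0.09765657 -0.14905367]
-0,0,-0,0.3,1.1,9.5,24
-0,0,-0,0.3,1.1,9.5,24
-0,0,-0,0.3,1.1,9.5,24
-0,0,-0,0.3,1.1,9.5,24
```

View pics/w11.png

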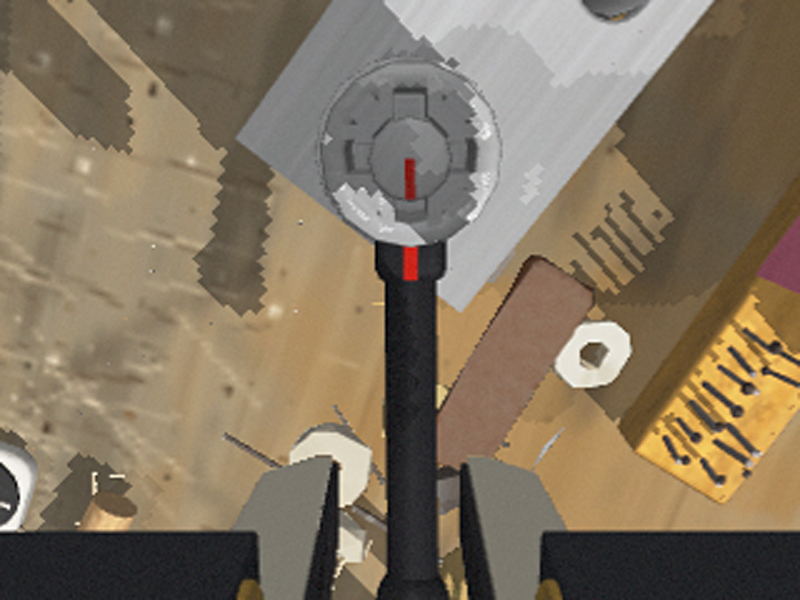

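```bash
python3 -m handwheel '[0,0,0,2,3,9,22, 0,0,0,0,1,10,22, 0,0,0,0,0,10,22, 0,0,0,0,0,8,20, 0,0,0,0,0,0,20, 0,0,0,0,0,0,20]'
python3 look.py w12.png
```

```text
clock: 11.95
tool_pos: [0.6928, -0.0152, 0.0548]
ee_rot: [0.913, 0.407, -0.002, -0.001]
wrist_force: [0.2, -0.1, 0.4]
grip_width: 0.0197
[ 0.69281237 -0.01517779  0.05480363] [ 0.22418294 -0.09658923  0.38438815] [ 0.01004781 -0.15976249  0.02320401]
0.06544268663473986 tcp ang -37.653340564735345 tool y ang -41.91839048934423
```

View pics/w12.png

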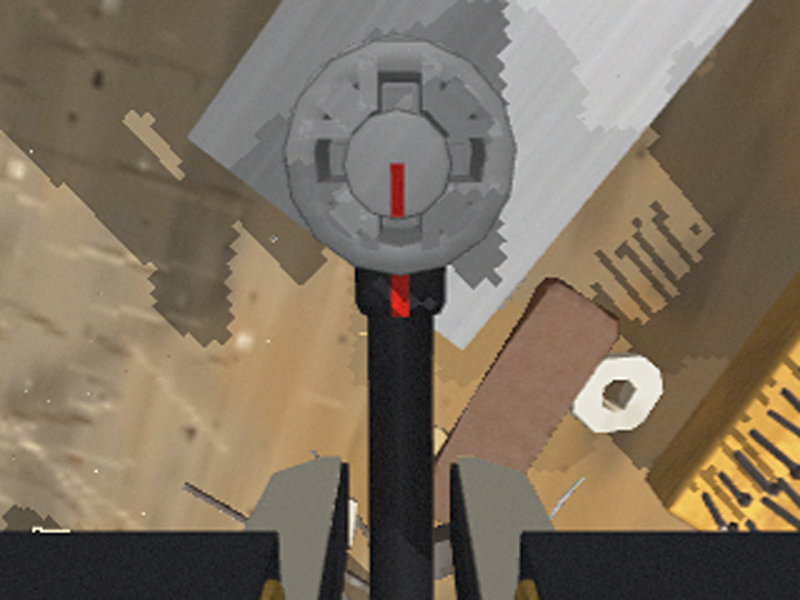

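```bash
python3 -m handwheel '[0,0,2,-4,0,-2,20, 0,0,4,-4.7,-0.2,0,20, 0,0,4,-4.7,-0.2,0,20, 0,0,4,-4.7,-0.2,0,20, 0,0,4,-4.7,-0.2,0,20, 0,0,4,-4.7,-0.2,0,20, 0,0,4,-4.7,-0.2,0,20, 0,0,4,-4.7,-0.2,0,20, 0,0,0,0,0,0,20]'
sed -i 's/\[.641,.0248\]/[.6425,.029]/' look.py; python3 look.py w13.png
```

```text
clock: 12.9
tool_pos: [0.6674, -0.032, 0.0614]
ee_rot: [0.989, 0.148, 0.005, -0.002]
wrist_force: [1.1, 0.3, -0.4]
grip_width: 0.02
[ 0.66741014 -0.0319893   0.06143191] [ 1.11249319  0.26511585 -0.37643333] [-0.01439183 -0.16770099  0.05735724]
0.06588027185161975 tcp ang -67.78319766389185 tool y ang -72.99237567247434
```

View pics/w13.png

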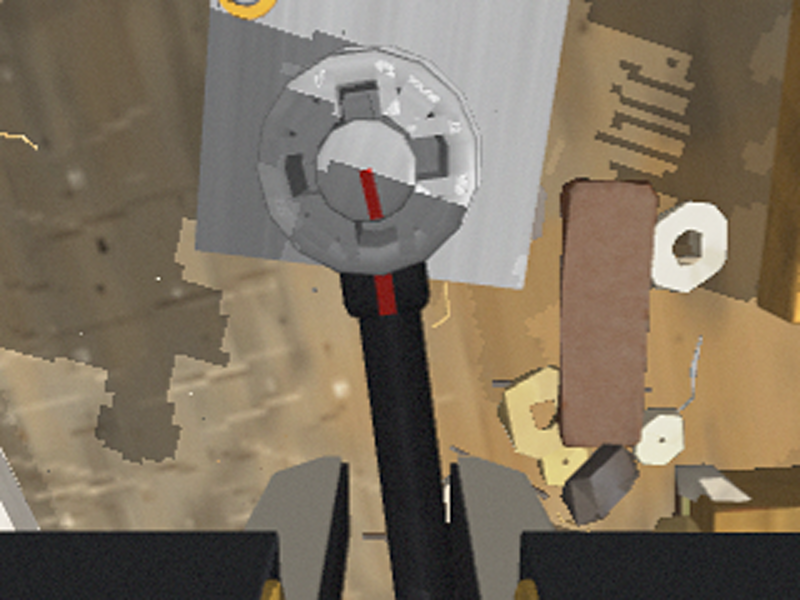

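```bash
python3 -m handwheel '[0,0,2,-4,0,5,20, 0,0,3.5,-5,-0.2,0.4,20, 0,0,3.5,-5,-0.2,0.4,20, 0,0,3.5,-5,-0.2,0.4,20, 0,0,3.5,-5,-0.2,0.4,20, 0,0,3.5,-5,-0.2,0.4,20, 0,0,4,-5,-0.2,0.4,20, 0,0,4,-5,-0.2,0.4,20, 0,0,0,0,0,0,20]'
python3 look.py w14.png
```

```text
clock: 13.85
tool_pos: [0.639, -0.0358, 0.0605]
ee_rot: [0.996, -0.089, 0.015, -0.002]
wrist_force: [1.7, 0.8, -0.8]
grip_width: 0.0203
[ 0.6390463  -0.03576182  0.06053841] [ 1.67176561  0.76730722 -0.80695071] [-0.00778234 -0.26438624  0.00720537]
0.06485384273794047 tcp ang -93.05265046682128 tool y ang -100.18883177546543
```

View pics/w14.png

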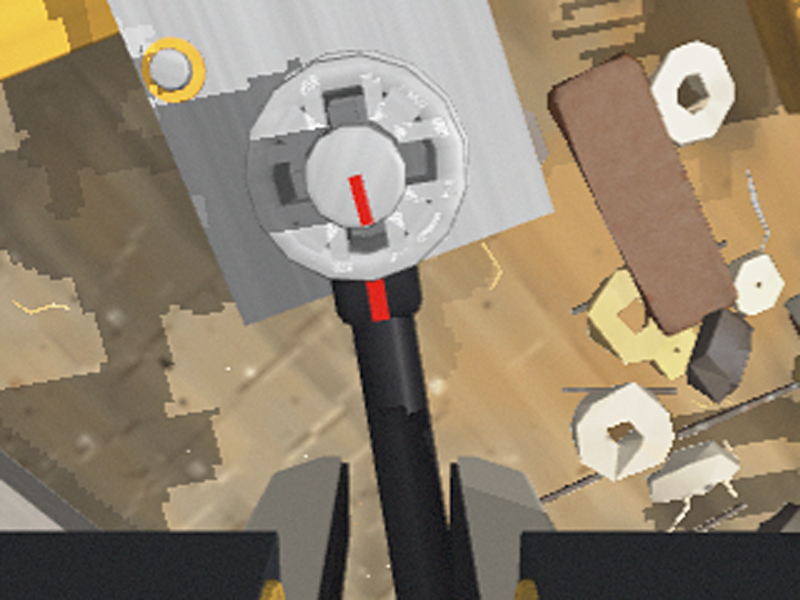

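```bash
python3 - <<'E'
from h import *
plan([.639,-.036,.059],-10,grip=20,step=12)
E
```

```text
N 1 dist mm [-0.27604595 -0.24524332 -1.75707866] rot [-0.42521984 -1.73332025 -0.06009635]
-0.4,-1.7,-0.1,-0.3,0.3,1.7,20
```

```bash
python3 -m handwheel '[0,-0.6,2,-5,0.3,2,20, 0,-0.6,3,-5,0.2,0.4,20, 0,-0.6,3,-5,0,0.4,20, 0,-0.2,3.5,-5,-0.2,0.4,20, 0,-0.2,3.5,-5,-0.2,0.4,20, 0,0,0,0,0,0,20]'
python3 look.py w15.png
```

```text
clock: 14.5
tool_pos: [0.6219, -0.0322, 0.0618]
ee_rot: [0.977, -0.212, 0.002, -0.004]
wrist_force: [1.8, 0.2, -0.4]
grip_width: 0.0197
[ 0.62190927 -0.03221286  0.06183824] [ 1.78407659  0.23083499 -0.39784337] [-9.08221790e-02 -2.71579022e-01  1.23550369e-04]
0.06458321789176492 tcp ang -108.59186364216087 tool y ang -114.44304943625912
```

View pics/w15.png

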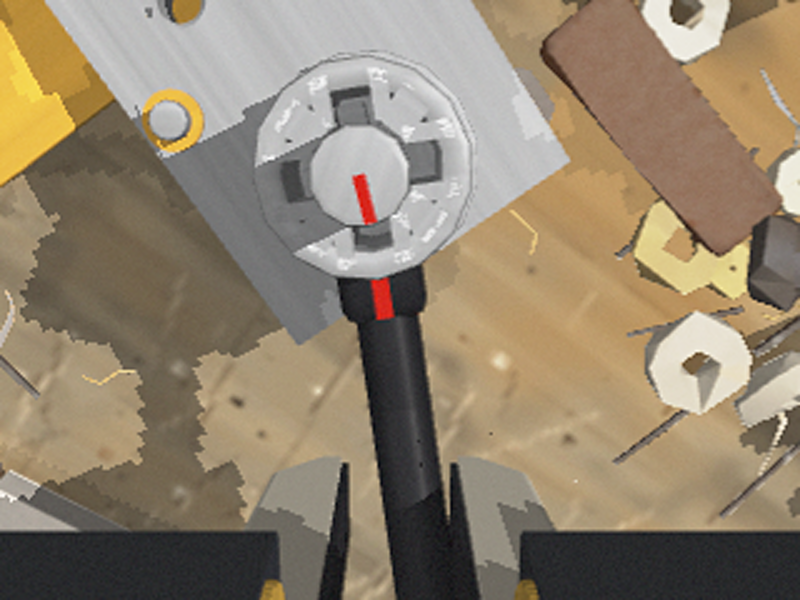

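```bash
python3 -m handwheel '[0,0,1.5,-5,0,3,20, 0,0,2.5,-5,0,2,20]'; python3 -m handwheel '[0,0,3,-5,0,0.5,20, 0,0,2,-3,0,0.5,20]';  python3 -m handwheel '[0,0,2,-3,0,0.5,20, 0,0,0,-3,0,0.5,20]'; python3 look.py w16.png
```

```text
clock: 14.75
tool_pos: [0.6156, -0.0291, 0.0588]
ee_rot: [0.97, -0.244, 0.005, -0.004]
wrist_force: [3.4, -3.1, 2.5]
grip_width: 0.02
clock: 14.95
tool_pos: [0.6101, -0.026, 0.0593]
ee_rot: [0.958, -0.287, 0.007, -0.004]
wrist_force: [2.8, -3.7, 1.2]
grip_width: 0.0203
clock: 15.15
tool_pos: [0.6062, -0.0236, 0.0594]
ee_rot: [0.953, -0.303, 0.008, -0.004]
wrist_force: [1.6, -5.6, 1.3]
grip_width: 0.0202
[ 0.60620442 -0.02362846  0.05939748] [ 1.59364373 -5.62261437  1.29260963] [-0.98298325 -0.37171241 -0.04260583]
0.06393061397618724 tcp ang -124.59235595233365 tool y ang -125.33941608036159
```

View pics/w16.png

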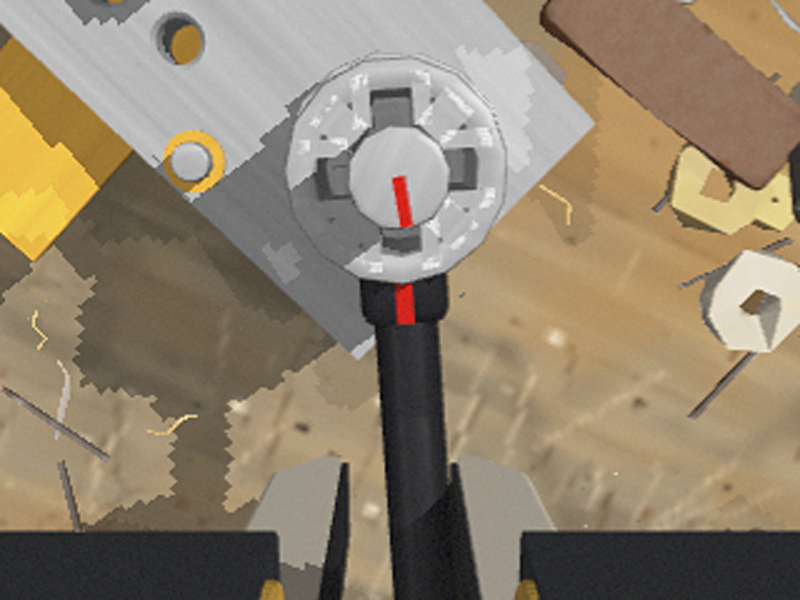

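```bash
python3 -m handwheel '[0,-0.3,0,-3,0,0.5,20, 0,0,0,-3,0,0.5,20]'; python3 -m handwheel '[0,-0.3,0,-3,0,0.5,20, 0,0,0,-3,0,0.5,20]'; python3 look.py w17.png
```

```text
clock: 15.4
tool_pos: [0.6017, -0.0213, 0.0591]
ee_rot: [0.953, -0.302, 0.007, -0.004]
wrist_force: [3.0, -5.6, 1.4]
grip_width: 0.0205
clock: 15.6
tool_pos: [0.5996, -0.0199, 0.0599]
ee_rot: [0.954, -0.3, 0.008, -0.004]
wrist_force: [10.7, -8.4, -1.9]
grip_width: 0.0202
[ 0.59963804 -0.01992933  0.05991047] [10.68798157 -8.44314499 -1.91107405] [-1.5617502  -1.85087849 -0.11323164]
0.06504788392729068 tcp ang -131.21827573590284 tool y ang -124.9504581568491
```

View pics/w17.png

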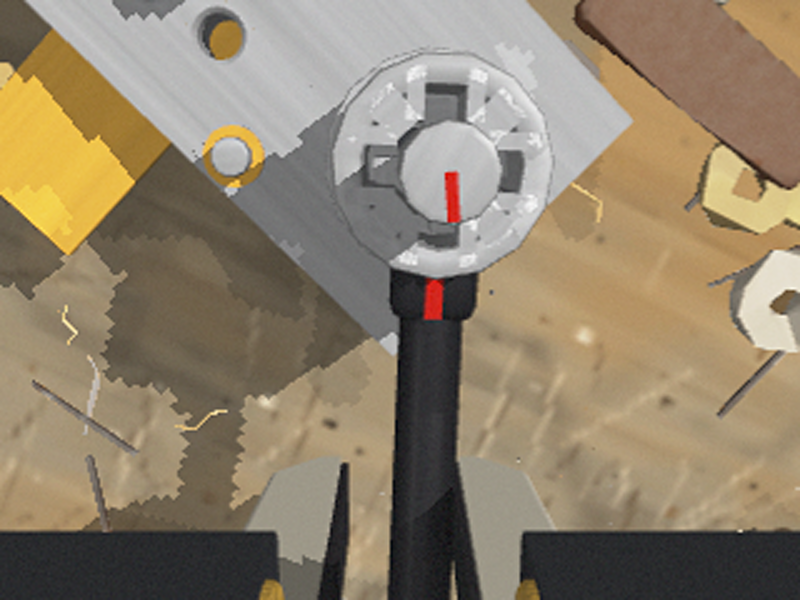

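```bash
cat > meas.py <<'E'
from h import *
def meas():
    st=read_state(); im=vision.snapshot("wrist").astype(int)
    red=((im[:,:,0]>110)&(im[:,:,1]<60)&(im[:,:,2]<60)).astype(np.uint8)
    n,l,s,c=cv2.connectedComponentsWithStats(red)
    for i in range(1,n):
        if s[i,4]>15 and 160<s[i,0]<480 and s[i,1]<300:
            ys,xs=np.nonzero(l==i); out=[]
            for z in (.09,):
                P=unproj("wrist",np.c_[xs,ys],z,st)[:,:2]; v=np.linalg.svd(P-P.mean(0),full_matrices=False)[2][0]
                if v[1]>0: v=-v
                print(s[i],'line dir',np.degrees(np.arctan2(v[1],v[0])),'centroid @.09',P.mean(0))
    # arm axis: dark-edge midpoints at heights by row
    return st,im
if __name__=="__main__":
    st,im=meas()
    import sys
    nose=[float(a) for a in sys.argv[1:3]]; C=unproj("wrist",[[160+nose[0]/2.5,60+nose[1]/2.5]],.09,st)[0]; print('centre',C)
    for a in np.array(sys.argv[3:],float).reshape(-1,2):   # crop px of arm centreline points
        z=.065
        for _ in range(5):
            P=unproj("wrist",[[160+a[0]/2.5,60+a[1]/2.5]],z,st)[0]; r=np.hypot(*(P-C)[:2]); z=.048+np.interp(r,[.019,.045,.097],[.013,.017,.030])
        print('arm r %.3f ang %.1f'%(r,np.degrees(np.arctan2(*(P-C)[1::-1]))))
E
python3 meas.py 449 172 432 340 429 400 426 500
```

```text
[338 129   6  20  80] line dir -120.5353630337057 centroid @.09 [0.6406995  0.02592922]
[329 172   9  16 112] line dir -126.87573644525934 centroid @.09 [0.62959055 0.01463107]
centre [0.64248269 0.02909914 0.09      ]
arm r 0.032 ang -126.6
arm r 0.043 ang -126.9
arm r 0.062 ang -126.9
```

```bash
python3 -m handwheel '[0,0,0,2,0,0,24, 0,0,0,1,0,0,28, 0,0,0,0,0,0,30, 0,0,0,0,0,0,30]'; python3 look.py w18.png
```

```text
clock: 16.1
tool_pos: [0.6006, -0.0205, 0.059]
ee_rot: [0.954, -0.298, 0.006, -0.004]
wrist_force: [-0.3, -0.5, -0.2]
grip_width: 0.0302
[ 0.60059974 -0.02053488  0.0589594 ] [-0.29947003 -0.46692783 -0.20711501] [-0.00552827 -0.01612499  0.04410273]
0.06487939983461878 tcp ang -130.22701077216016 tool y ang -124.7196119870755
```

View pics/w18.png

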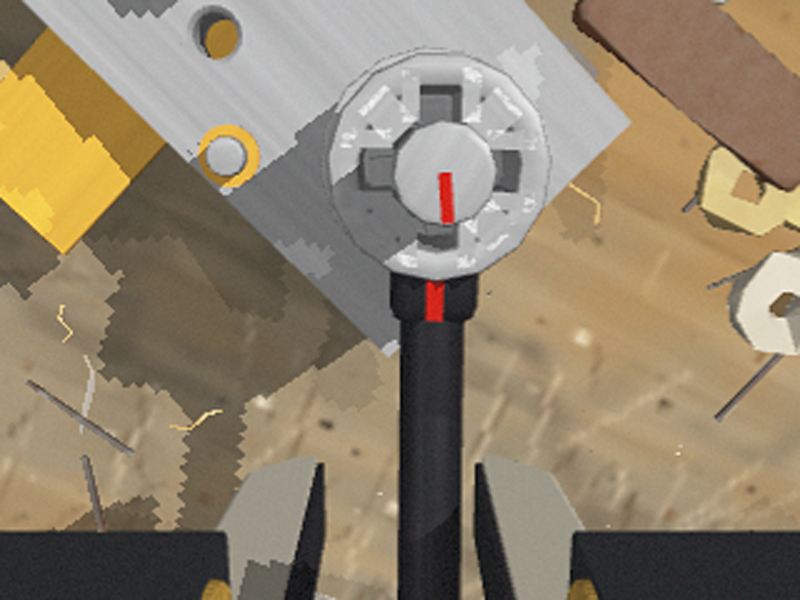

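```bash
python3 -m handwheel '[0,-0.3,0,4,0,0,30, 0,0,0,0,0,0,30, 0,0,0,0,0,-15,30, 0,0,0,0,0,-25,30, 0,0,0,0,0,-25,30, 0,0,0,0,0,-15,30, 0,0,0,0,0,0,30, 0,0,0,0,0,0,30]'; python3 look.py w19.png
```

```text
clock: 16.95
tool_pos: [0.6027, -0.0232, 0.1443]
ee_rot: [0.955, -0.298, 0.003, -0.005]
wrist_force: [0.3, 0.2, 0.3]
grip_width: 0.0301
[ 0.60274303 -0.02318518  0.14434304] [0.29762358 0.23846851 0.30470166] [-0.04680586 -0.02666498  0.05447473]
0.06560419067404576 tcp ang -127.30174541412465 tool y ang -124.67354893324153
```

View pics/w19.png

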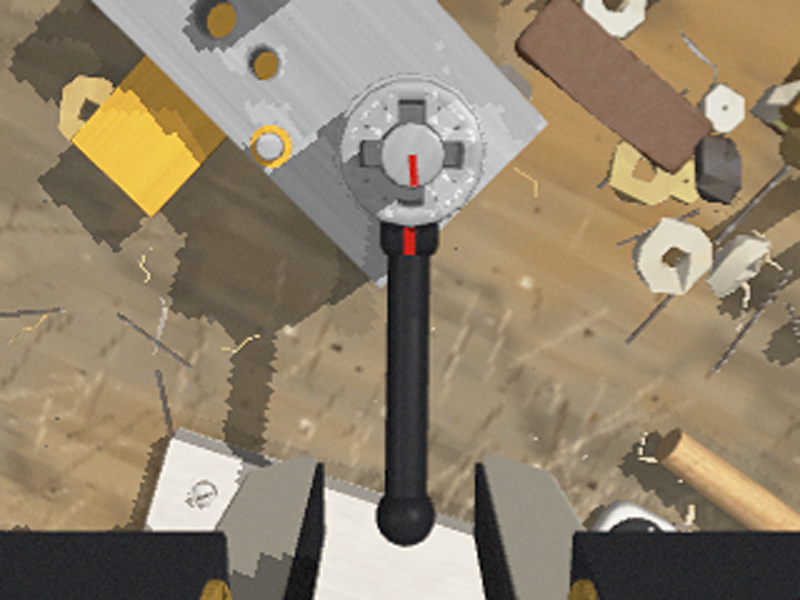

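```bash
python3 meas.py 411 153 407 340 406 440; python3 -m handwheel '[0,0,0,0,30,-20,30, 0,0,0,0,35,-20,30, 0,0,0,0,35,0,30, 0,0,0,0,35,0,30, 0,0,0,0,35,0,30, 0,0,0,0,35,0,30, 0,0,0,0,0,0,30, 0,0,0,0,0,0,30]'
python3 - <<'E'
from h import *
im=vision.snapshot("side"); crop(im,250,130,100,80,8,"s20.png")
im=vision.snapshot("top"); crop(im,170,150,160,110,5,"t20.png")
for q in ("hammer","brass_tin","watch","punch"):
    for m in vision.masks_of(q,"top")[:1]:
        ys,xs=np.nonzero(m["mask"]); print(q,m["conf"],m["bbox"],xs.mean(),ys.mean())
E
```

```text
[324 122   3  12  26] line dir -120.38313533563327 centroid @.09 [0.64067108 0.02604992]
[321 151   5  11  55] line dir -124.53710757142393 centroid @.09 [0.63020188 0.01266192]
centre [0.64272961 0.02935471 0.09      ]
arm r 0.051 ang -125.4
arm r 0.079 ang -125.4
clock: 17.85
tool_pos: [0.4759, -0.1951, 0.1711]
ee_rot: [0.955, -0.297, -0.006, -0.005]
wrist_force: [0.3, 0.3, -0.5]
grip_width: 0.0301
hammer 0.76 [321.6, 141.3, 104.9, 47.5] 380.98752399232245 166.3186180422265
brass_tin 0.95 [391.1, 188.9, 31.4, 31.2] 406.0522306855278 203.84657236126225
watch 0.72 [327.6, 196.7, 21.6, 21.0] 340.146875 205.590625
punch 0.41 [205.5, 188.4, 10.4, 10.9] 210.8235294117647 190.21176470588236
```

View pics/s20.png

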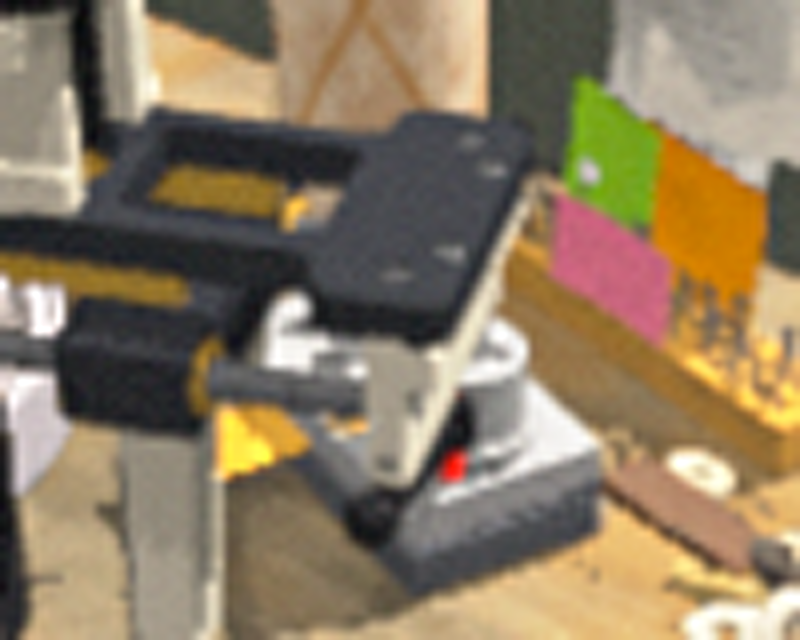

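View pics/t20.png

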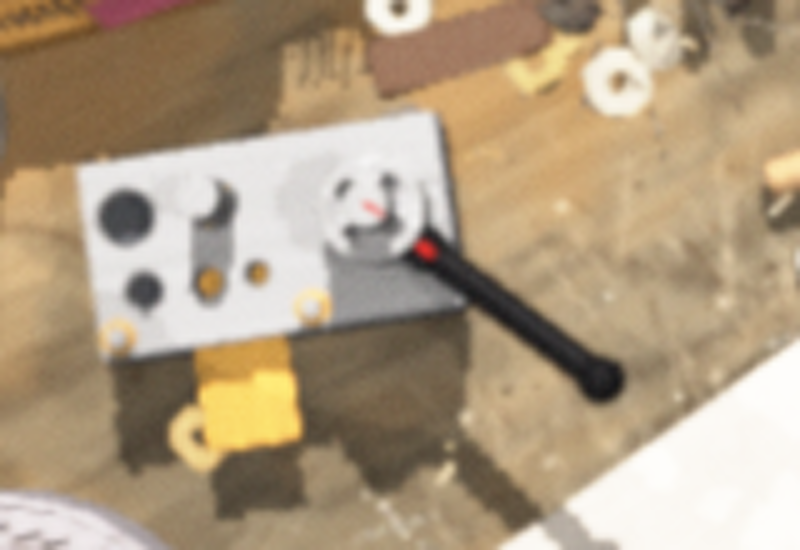

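```bash
python3 -m handwheel '[0,0,0,-20,25,-10,30, 0,0,0,-20,30,-10,30, 0,0,0,-20,30,0,30, 0,0,0,-20,30,0,30, 0,0,0,0,0,0,30, 0,0,0,0,0,0,30]'
python3 - <<'E'
from h import *
im=vision.snapshot("side"); crop(im,250,130,100,80,8,"s21.png")
C=[.6415,.0275]
for z in (.048,.074,.090): print(z,(proj("side",[*C,z])[0]-[250,130])*8)
E
```

```text
clock: 18.75
tool_pos: [0.3454, -0.2429, 0.1933]
ee_rot: [0.957, -0.291, -0.005, -0.005]
wrist_force: [-0.2, 0.3, -0.5]
grip_width: 0.0298
0.048 [454.65600977 415.28922713]
0.074 [452.77614861 346.48808345]
0.09 [451.5913513  303.01557174]
```

View pics/s21.png

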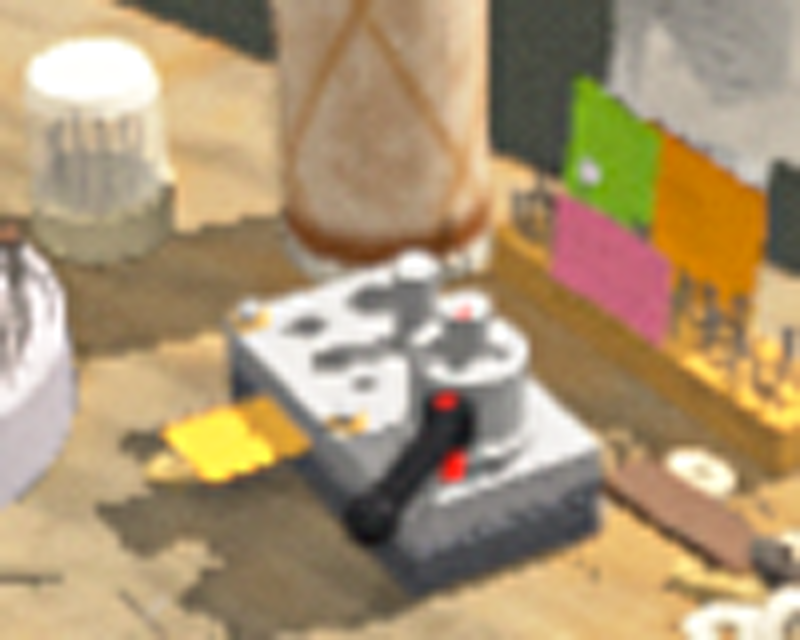

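```bash
python3 - <<'E'
from cell import ticket
print(ticket.hand_in())
E
```

```text
the job is handed in; nothing more can be done
None
```

The lever is back on its splines, fully home and swung clockwise to the stop, and I handed the job in at about 19 s of the 64 s. The hand-in gives no verdict, so I only have my own checks.

How it went:
1. **Turning back:** with the open fingers on either side of the arm, I turned the lever anticlockwise until its arm matched the red mark (arm about -41.7°, mark about -42.1°).
2. **Pressing home:** I pressed the hub down on both sides of the nose. It went past the balls at about 6 N and stopped with its top at 74 mm, which is the fully home height.
3. **Clamping:** I swung the lever clockwise until the force rose to about 14 N, then let go and moved the arm clear.

Last checks:
- **Screw:** the red line stands at about -120.4°, which is the 1.40 rad stop.
- **Lever:** the arm is about 5° (0.09 rad) past the mark, clockwise. That is within the play and under the 0.2 rad limit, but it is not exactly on the mark.
- **Hub:** in the side picture the nose stands about 16 mm above the hub top, so it is still home.
- **Surroundings:** the punch stands upright, and the hammer, tin and watch show in the top picture where they were at the start. The gripper touches nothing.

My position readings for the screw's axis differed by up to about 5 mm between camera views, so I lined the gripper up using the wrist camera. I did not measure how well the hub is centred on the screw; I took that from the fit on the splines.

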